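# Release the damper key left latched on the fume extraction unit

### The job

One of the four white damper keys on the blue fume extraction unit has been left latched down. With a fingertip, tap all four keys lightly, one after another along the row starting with the key beside the green lamp, without pushing any of them down; then press the latched key right down and let go so that it springs up, leaving all four keys up. Pick nothing up, and leave the pliers, the jar and the steel plate where they lie.

Things in the scene. Friction and masses are not known exactly. Their poses are not given: they have to be found in the camera images.
- unit: the blue extraction control unit, a fixed steel box standing level on the bench: 130 mm (its x) by 300 mm (its y) by 60 mm high. Origin on the bench under the middle of the key row; z up. The row runs along its y with four key places at y = +81, +27, -27 and -81 mm, all at x = 0. A green lamp dome (28 mm wide, 18 mm high) stands on the top at y = +143 mm, so the key at +81 mm is beside the lamp. Each key sits in a black frame 50 x 44 mm, 3 mm high, on the top.
- key_a_top (a point): centre of the top face of a white key, 40 mm (unit x) by 34 mm (unit y). Key up: 78 mm above the bench (18 mm above the unit's top); latched: about 6.5 mm lower; z up, the key moves straight down. The four keys are alike, and which of them sits at which place in the row changes from run to run.
- key_a (a joint): how far this key is down, in m: 0 up, about 0.0065 latched, 0.012 at its bottom stop. A push-push key with a spring: an up key begins to give at 1.2 N and gives 1 mm more for each 0.3 N (4.8 N at the stop); more than 6 mm down counts as pressed, not tapped, and past about 11 mm it latches. A latched key stays rigid up to about 3 N, and if pressed past about 10 to 11 mm (about 4.5 N) it springs up when let go; pressed less far, it stays latched.
- key_b_top (a point): centre of the top face of a white key, 40 mm (unit x) by 34 mm (unit y). Key up: 78 mm above the bench (18 mm above the unit's top); latched: about 6.5 mm lower; z up, the key moves straight down. The four keys are alike, and which of them sits at which place in the row changes from run to run.
- key_b (a joint): how far this key is down, in m: 0 up, about 0.0065 latched, 0.012 at its bottom stop. A push-push key with a spring: an up key begins to give at 1.2 N and gives 1 mm more for each 0.3 N (4.8 N at the stop); more than 6 mm down counts as pressed, not tapped, and past about 11 mm it latches. A latched key stays rigid up to about 3 N, and if pressed past about 10 to 11 mm (about 4.5 N) it springs up when let go; pressed less far, it stays latched.
- key_c_top (a point): centre of the top face of a white key, 40 mm (unit x) by 34 mm (unit y). Key up: 78 mm above the bench (18 mm above the unit's top); latched: about 6.5 mm lower; z up, the key moves straight down. The four keys are alike, and which of them sits at which place in the row changes from run to run.
- key_c (a joint): how far this key is down, in m: 0 up, about 0.0065 latched, 0.012 at its bottom stop. A push-push key with a spring: an up key begins to give at 1.2 N and gives 1 mm more for each 0.3 N (4.8 N at the stop); more than 6 mm down counts as pressed, not tapped, and past about 11 mm it latches. A latched key stays rigid up to about 3 N, and if pressed past about 10 to 11 mm (about 4.5 N) it springs up when let go; pressed less far, it stays latched.
- key_d_top (a point): centre of the top face of a white key, 40 mm (unit x) by 34 mm (unit y). Key up: 78 mm above the bench (18 mm above the unit's top); latched: about 6.5 mm lower; z up, the key moves straight down. The four keys are alike, and which of them sits at which place in the row changes from run to run.
- key_d (a joint): how far this key is down, in m: 0 up, about 0.0065 latched, 0.012 at its bottom stop. A push-push key with a spring: an up key begins to give at 1.2 N and gives 1 mm more for each 0.3 N (4.8 N at the stop); more than 6 mm down counts as pressed, not tapped, and past about 11 mm it latches. A latched key stays rigid up to about 3 N, and if pressed past about 10 to 11 mm (about 4.5 N) it springs up when let go; pressed less far, it stays latched.
- pliers: loose red-handled pliers lying near the unit, about 160 x 50 x 12 mm, origin at the pivot on the bench, x towards the jaws; to be left alone
- tin: loose round metal jar, 56 mm in diameter, 65 mm high, origin at the centre of its underside; to be left alone
- coupon: loose dark steel test plate with a copper-coloured weld bead, 90 x 60 x 6 mm, origin at the centre of its underside; to be left alone

How it is judged:
On the way, in this order (a step that is already met when the one before it is completed fails the run):
1. a fingertip tapped key number 1, counted from the green lamp (((y of key_a_top in the frame of unit between 0.061 and 0.101 m and contact force between the fingers and key_a above 0.3 N) or (y of key_b_top in the frame of unit between 0.061 and 0.101 m and contact force between the fingers and key_b above 0.3 N) or (y of key_c_top in the frame of unit between 0.061 and 0.101 m and contact force between the fingers and key_c above 0.3 N) or (y of key_d_top in the frame of unit between 0.061 and 0.101 m and contact force between the fingers and key_d above 0.3 N))), for 0.03 s.
2. a fingertip tapped key number 2, counted from the green lamp (((y of key_a_top in the frame of unit between 0.007 and 0.047 m and contact force between the fingers and key_a above 0.3 N) or (y of key_b_top in the frame of unit between 0.007 and 0.047 m and contact force between the fingers and key_b above 0.3 N) or (y of key_c_top in the frame of unit between 0.007 and 0.047 m and contact force between the fingers and key_c above 0.3 N) or (y of key_d_top in the frame of unit between 0.007 and 0.047 m and contact force between the fingers and key_d above 0.3 N))), for 0.03 s.
3. a fingertip tapped key number 3, counted from the green lamp (((y of key_a_top in the frame of unit between -0.047 and -0.007 m and contact force between the fingers and key_a above 0.3 N) or (y of key_b_top in the frame of unit between -0.047 and -0.007 m and contact force between the fingers and key_b above 0.3 N) or (y of key_c_top in the frame of unit between -0.047 and -0.007 m and contact force between the fingers and key_c above 0.3 N) or (y of key_d_top in the frame of unit between -0.047 and -0.007 m and contact force between the fingers and key_d above 0.3 N))), for 0.03 s.
4. a fingertip tapped key number 4, counted from the green lamp (((y of key_a_top in the frame of unit between -0.101 and -0.061 m and contact force between the fingers and key_a above 0.3 N) or (y of key_b_top in the frame of unit between -0.101 and -0.061 m and contact force between the fingers and key_b above 0.3 N) or (y of key_c_top in the frame of unit between -0.101 and -0.061 m and contact force between the fingers and key_c above 0.3 N) or (y of key_d_top in the frame of unit between -0.101 and -0.061 m and contact force between the fingers and key_d above 0.3 N))), for 0.03 s.
5. after the taps the fingers are off all the keys and the latched key is still latched (contact force between the fingers and key_a below 0.1 N and contact force between the fingers and key_b below 0.1 N and contact force between the fingers and key_c below 0.1 N and contact force between the fingers and key_d below 0.1 N and value of joint key_d above 0.005 m), for 0.1 s.
6. the latched key has been pressed and has sprung up again (value of joint key_d below 0.0015 m), for 0.2 s.
At the end, for the whole second after the job is handed in: All four keys are up (each within 1.5 mm of its top position), after each was tapped in order from the lamp and the latched one was then pressed to release it; the pliers, jar and plate lie within 15 mm of where they began (value of joint each of key_a, key_b, key_c, key_d below 0.0015 m and distance of each of pliers, tin, coupon from where it was at the start of the episode below 0.015 m); the robot touches nothing.
It fails at once if a key that was up is pushed down more than 6 mm (value of joint any of key_a, key_b, key_c above 0.006 m).
It fails at once if the pliers, jar or plate is lifted or shifted by more than 15 mm (distance of any of pliers, tin, coupon from where it was at the start of the episode above 0.015 m).
It also fails if it takes over 51 s, if anything falls off the work surface, if the arm or the gripper's body presses on something with over 40 N, if the wrist force passes 120 N, or if a joint passes its speed limit or range.

### The arm

A 7-joint arm with a two-finger parallel gripper is mounted at the origin on the work surface. World frame = base frame: x ahead of the robot, y to its left, z up, the work surface at z = 0. Lengths are in m, angles in rad, forces in N, time in s.
With the tool pointing down it reaches from about 0.4 to 0.925 m from the base axis. Payload 5.6 kg.
Tool frame: the origin (TCP) lies between the finger pads; the fingertips stand 11 mm ahead of it and the grasp point (between the pads) lies 8 mm behind it; z points along the fingers, y is the direction in which the jaws open and shut (so a half turn about z gives the same grasp; the last joint's range is limited). The gripper opens to 85 mm and grips with 20 to 120 N. Pads are 22 mm wide; open, the fingers measure 114 mm over their backs; the gripper's body (76 mm by 85 mm) begins 54 mm behind the grasp point. The pads swing forward as they close: fully open they stand 13 mm farther back than shut.
Start: joints at [-1.378, 0.468, -0.012, 1.603, 0.006, 1.071, -0.056], TCP at [0.152, 0.632, 0.242] pointing down, gripper open.
Joint ranges: [-2.53, 2.53], [-0.31, 2.02], [-1.57, 1.55], [0.28, 2.44], [-1.29, 4.43], [0.15, 1.84], [-2.92, 2.92]. Speed limits (rad/s): [2.57, 2.57, 3.14, 3.14, 3.14, 3.14, 3.14].

### API

Orientations are given as a unit quaternion [w, x, y, z].
In Python, from station import ctrl gives the robot as it stands.
- The arm moves only by the shell command python3 -m jog 'ROWS'. ROWS is JSON, a list of rows, each a list of 7 numbers: the shift along the tool's x, y, z in mm, then the turn, a rotation vector about the tool's x, y, z in rad, then the opening, from 0 (shut) to 1 (fully open). A call has 1 to 5 rows; each row shifts and turns the commanded pose from where the row before left it, along the tool's axes as they then stand; what a row does not reach is not made up. A row lasts 1/10 s, in which the tool goes at most 50 mm and 8.59 degrees, less where a joint would pass 70% of its speed; a pose out of reach is approached as far as the arm can. A call with a gripper value outside its range is refused whole. The fingers move at their own pace and stop on an object; the grip force is fixed at half the most. Time passes only in rows, so rows that do not move let the fingers close. It gives the time, the measured TCP pose, the force and the opening at its end, in the units of the state.
- ctrl.state(): the state, without advancing time (a new reading comes with each control period).
- ctrl.grab_frame(name): name is "scene" or "top"; returns a dict with "pixels" (420x560x3 uint8, red, green, blue), "range_z" (420x560 float32, m along the optical axis (not along the pixel's ray), 0 where there is no reading), "camera_matrix" (3x3 intrinsics, pixels), "D" ([k1, k2, p1, p2, k3] as OpenCV has them; the pictures are not rectified), "eye" and "rotation" of the camera in the world. Camera axes: x right, y up, looking along -z (the intrinsics and any distortion apply to the point x, -y, -z); pixel columns grow to the right and rows downward; lengths in m; the calibration is good to about 2 mm. A picture is of the moment at which its call begins.
- ctrl.hand_in(): hands the job in, once; it reports no verdict.
Trained networks look in the newest picture that a camera, given by its name, has taken for a name from the list of things; names that differ only in an ending like _2 or _b are one class to them, and where a whole thing is asked for, a point or a joint stands for the part that bears it (a point fixed in the world has none). Each returns a list of dicts, best first, with "confidence" (0 to 1); they miss things now and then, are a little off and sometimes report something else, mostly with a low value. They report only what shows in the picture. A call takes as long as a camera call.
- ctrl.silhouettes(thing, camera): "mask" (420x560 bool, what is visible of it) and "position" ([column, row] in pixels, amid what is visible of it).
The state is a dict: "time": time; "joint_positions": joint angles; "joint_velocities": joint speeds; "joint_torque": joint torques, N m; "eef_pos": TCP position; "tool_rot": TCP orientation; "wrist_force": force on the tool from outside, world axes, zero at the start; "torque": the same for the moment, N m; "width": finger opening in m.
Only numpy, scipy, OpenCV 4.12 (cv2) and the standard library are available. Lean on these libraries where they do the work, as an engineer would, in place of code of your own. Each camera call takes 0.05 s, during which the arm holds its last target. There are 200 camera calls.

## Working session

There is one attempt and no reset: what is moved stays moved. The work goes in short steps, Python scripts to look and compute and a shell command to move; the robot and the scene stay as the last step left them, time stands still between calls to the robot, and variables do not carry over. Pictures are saved under pics/ and viewed, about 8 in all and at most 12, crops included, and the job is handed in when it is done.

```bash
mkdir -p pics
cat > h.py <<'E'
import numpy as np, cv2
from station import ctrl
def world(f,m):
    r,c=np.nonzero(m&(f["range_z"]>0)); z=f["range_z"][r,c]
    p=cv2.undistortPoints(np.stack([c,r],1).astype(np.float64).reshape(-1,1,2),np.array(f["camera_matrix"]),np.array(f["D"],float)).reshape(-1,2)
    P=np.stack([p[:,0]*z,-p[:,1]*z,-z],1)
    return P@np.array(f["rotation"]).T+np.array(f["eye"])
E
python3 - <<'E'
from h import *
for n in("scene","top"):
    f=ctrl.grab_frame(n); cv2.imwrite(f"pics/{n}0.png",f["pixels"][:,:,::-1])
    print(n,f["eye"])
    for t in("unit","key_a","pliers","tin","coupon"):
        for d in ctrl.silhouettes(t,n):
            P=world(f,d["mask"]); print(t,round(d["confidence"],2),np.round(d["position"]),d["mask"].sum(),np.round(np.median(P,0),4),np.round(P.min(0),3),np.round(P.max(0),3))
s=ctrl.state();print(s)
E
```

```text
scene [ 0.94246196 -0.38284701  0.47476602]Traceback (most recent call last):
  File "<stdin>", line 7, in <module>
  File "h.py", line 7, in world
    return P@np.array(f["rotation"]).T+np.array(f["eye"])
           ~^~~~~~~~~~~~~~~~~~~~~~~~~~
ValueError: matmul: Input operand 1 has a mismatch in its core dimension 0, with gufunc signature (n?,k),(k,m?)->(n?,m?) (size 4 is different from 3)
```

Rotation is a quaternion [w,x,y,z].

```bash
cat > h.py <<'E'
import numpy as np, cv2
from scipy.spatial.transform import Rotation as R
from station import ctrl
def world(f,m):
    r,c=np.nonzero(m&(f["range_z"]>0)); z=f["range_z"][r,c]
    p=cv2.undistortPoints(np.stack([c,r],1).astype(np.float64).reshape(-1,1,2),np.array(f["camera_matrix"]),np.array(f["D"],float)).reshape(-1,2)
    P=np.stack([p[:,0]*z,-p[:,1]*z,-z],1)
    return R.from_quat(f["rotation"],scalar_first=True).apply(P)+np.array(f["eye"])
E
python3 - <<'E'
from h import *
for n in("scene","top"):
    f=ctrl.grab_frame(n); cv2.imwrite(f"pics/{n}0.png",f["pixels"][:,:,::-1])
    print(n,f["eye"])
    for t in("unit","key_a","pliers","tin","coupon"):
        for d in ctrl.silhouettes(t,n):
            P=world(f,d["mask"]); print(t,round(d["confidence"],2),np.round(d["position"]),d["mask"].sum(),np.round(np.median(P,0),4),np.round(P.min(0),3),np.round(P.max(0),3))
s=ctrl.state();print(s)
E
```

```text
scene [ 0.94246196 -0.38284701  0.47476602]
unit 0.74 [244. 234.] 395 [ 0.5735 -0.093   0.0712] [ 0.547 -0.111  0.062] [ 0.591 -0.07   0.074]
unit 0.71 [297. 241.] 9591 [ 0.6357 -0.0257  0.0584] [ 0.43  -0.155 -0.003] [0.72  0.175 0.078]
key_a 0.84 [332. 214.] 396 [0.6336 0.0546 0.0758] [0.605 0.039 0.061] [0.652 0.079 0.079]
key_a 0.62 [276. 221.] 504 [ 0.5935 -0.0435  0.0758] [ 0.548 -0.061  0.058] [ 0.612 -0.004  0.079]
key_a 0.61 [309. 217.] 470 [0.6134 0.0058 0.0758] [ 0.569 -0.011  0.059] [0.632 0.041 0.079]
key_a 0.59 [246. 236.] 402 [ 0.5741 -0.0918  0.0712] [ 0.542 -0.111  0.059] [ 0.591 -0.063  0.074]
pliers 0.98 [247. 203.] 601 [0.4454 0.0189 0.0084] [ 0.396 -0.033 -0.002] [0.499 0.087 0.013]
tin 0.63 [161. 276.] 1659 [ 0.5378 -0.232   0.0458] [ 0.498 -0.255 -0.001] [ 0.55  -0.186  0.067]
coupon 0.93 [331. 314.] 2038 [ 0.7427 -0.0736  0.0055] [ 0.71  -0.115 -0.002] [ 0.772 -0.023  0.01 ]
top [0.40709082 0.00930222 0.89766449]
unit 0.85 [251. 214.] 7657 [0.6018 0.0188 0.0605] [ 0.49  -0.152 -0.002] [0.724 0.167 0.08 ]
key_a 0.89 [224. 194.] 376 [0.6241 0.063  0.0781] [0.602
[... 625 characters left out ...]
0.7, 'joint_positions': array([-1.37798546,  0.4674253 , -0.01158839,  1.6027139 ,  0.00600804,
        1.07140466, -0.05631577]), 'joint_velocities': array([ 0.00139963, -0.00342104,  0.00013674,  0.00066767,  0.00290345,
        0.00093914, -0.00014653]), 'joint_torque': array([-2.93504127e-04, -5.32078278e+01,  2.16404657e-02, -2.51583266e+01,
        1.14819186e-02,  1.18293363e-03, -1.73499154e-05]), 'eef_pos': array([0.15191152, 0.63200175, 0.2423331 ]), 'tool_rot': array([2.90250327e-05, 1.17678904e-01, 9.93051697e-01, 3.99087087e-05]), 'wrist_force': array([-0.2909677 ,  0.2400015 ,  0.20589235]), 'torque': array([-0.02910163, -0.00166891,  0.00627334]), 'width': 0.08594546021347935}
```

View pics/scene0.png

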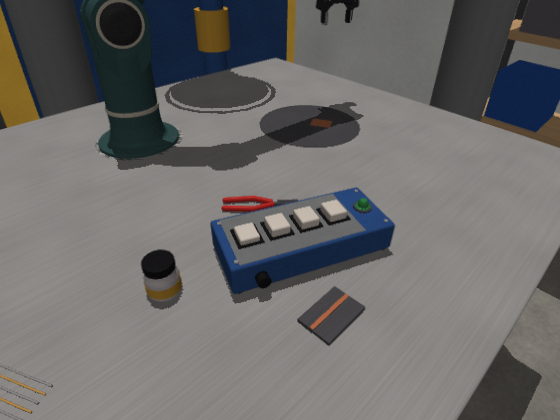

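View pics/top0.png

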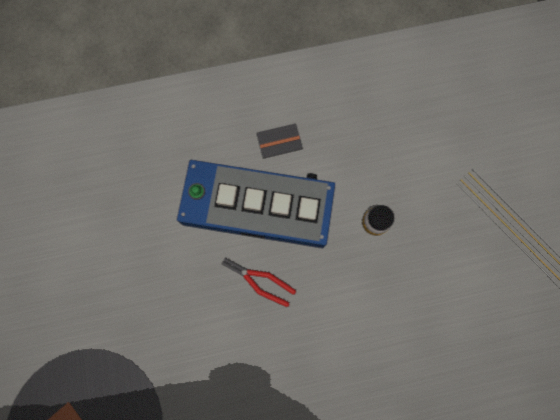

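The lamp is at (363,205) in scene and (197,191) in top, so key 1 is at world (0.624, 0.063). Key 4, at the jar end, sits about 5.5 mm lower than the others and is the latched one. I'll start moving while I refine the key centres.

```bash
python3 -m jog '[[0,0,0,0,0,0.139,0],[-20,-11,0,0,0,0,0],[-40,-22,0,0,0,0,0],[-40,-22,0,0,0,0,0],[-40,-22,0,0,0,0,0]]'; python3 -m jog '[[-40,-22,0,0,0,0,0],[-40,-22,0,0,0,0,0],[-40,-22,0,0,0,0,0],[-40,-22,0,0,0,0,0],[-40,-22,0,0,0,0,0]]'
python3 - <<'E'
from h import *
for n in("scene","top"):
    f=ctrl.grab_frame(n)
    for d in ctrl.silhouettes("key_a",n):
        P=world(f,d["mask"]); zt=np.median(P[:,2]);Q=P[abs(P[:,2]-zt)<.002]
        r=cv2.minAreaRect((Q[:,:2]*1000).astype(np.float32))
        print(n,round(d["confidence"],2),len(Q),np.round(Q.mean(0),4),np.round(np.array(r[0]),1),np.round(r[1],1),round(r[2],1))
s=ctrl.state();print(s["eef_pos"],s["tool_rot"],s["wrist_force"],s["width"])
E
```

```text
time: 1.2
eef_pos: [0.2548, 0.5078, 0.2423]
tool_rot: [0.0, 0.186, 0.983, 0.0]
wrist_force: [1.1, -0.3, 0.3]
width: 0.0122
time: 1.7
eef_pos: [0.4008, 0.332, 0.2427]
tool_rot: [0.0, 0.186, 0.982, 0.0]
wrist_force: [0.3, 0.3, -0.4]
width: -0.0001
scene 0.97 290 [ 0.5905 -0.0408  0.0765] [589.4 -39.8] [33.3 37.3] 69.1
scene 0.83 249 [0.6297 0.0593 0.0763] [629.  61.] [34.1 40. ] 71.1
scene 0.68 323 [ 0.5698 -0.0905  0.0713] [568.5 -89.5] [33.5 40.9] 68.5
scene 0.65 257 [0.6103 0.0088 0.0765] [609.   10.3] [33.2 39.2] 71.4
top 0.95 273 [0.6059 0.0132 0.078 ] [606.4  12.9] [33.8 39.4] 68.4
top 0.9 271 [0.6251 0.0633 0.0783] [626.1  63. ] [33.  39.3] 67.6
top 0.74 270 [ 0.586  -0.037   0.0778] [586.6 -36.8] [33.2 39.2] 66.4
top 0.72 276 [ 0.566  -0.0875  0.0727] [566.3 -87.1] [33.5 39.3] 69.1
[0.40050928 0.33273325 0.24254331] [6.61041508e-05 1.87765892e-01 9.82213771e-01 2.69149577e-04] [-0.1489974   1.44273335 -0.19381359] 0.0002673803360066394
```

```bash
python3 -m jog '[[-40,-22,10,0,0,0,0],[-40,-22,10,0,0,0,0],[-40,-22,10,0,0,0,0],[-40,-22,10,0,0,0,0],[-40,-22,10,0,0,0,0]]'; python3 -m jog '[[-40,-22,10,0,0,0,0],[-40,-22,10,0,0,0,0],[-20,-10,20,0,0,0,0],[-10,-4,20,0,0,0,0],[0,0,12,0,0,0,0]]';python3 -m jog '[[0,0,0,0,0,0,0],[0,0,0,0,0,0,0],[0,0,0,0,0,0,0]]'
python3 - <<'E'
from h import *
for i in range(4):
    f=ctrl.grab_frame("scene");s=ctrl.state();print(s["eef_pos"],s["tool_rot"],s["wrist_force"],s["torque"])
cv2.imwrite("pics/s1.png",f["pixels"][120:330,140:420,::-1].repeat(2,0).repeat(2,1))
E
```

```text
time: 2.4
eef_pos: [0.5461, 0.1588, 0.192]
tool_rot: [-0.0, 0.185, 0.983, 0.001]
wrist_force: [-0.4, 0.8, -0.1]
width: -0.0001
time: 2.9
eef_pos: [0.6268, 0.0638, 0.1184]
tool_rot: [-0.001, 0.186, 0.982, -0.0]
wrist_force: [-0.5, -0.2, -0.5]
width: 0.0001
time: 3.2
eef_pos: [0.627, 0.0653, 0.1214]
tool_rot: [0.001, 0.185, 0.983, 0.001]
wrist_force: [-0.3, -0.6, 0.3]
width: -0.0001
[0.62711452 0.06505388 0.12158552] [8.37044100e-04 1.85483989e-01 9.82646739e-01 6.12405002e-04] [-0.04579285  0.73909133 -0.4404567 ] [ 0.04454079  0.0323815  -0.02496352]
[0.62713274 0.06472597 0.12154322] [8.54809867e-04 1.85682604e-01 9.82609253e-01 5.43436209e-04] [-0.75439884  0.94989075 -0.32642401] [-0.02372325  0.00606086  0.01490335]
[0.6271173  0.06447654 0.12142837] [7.83900224e-04 1.85868276e-01 9.82574237e-01 4.89001253e-04] [ 0.49839579 -0.36729056 -0.2906417 ] [ 0.02136885 -0.02668259  0.00917646]
[0.62703881 0.06423515 0.12123128] [6.49156474e-04 1.86012578e-01 9.82547077e-01 3.75798735e-04] [0.44260755 0.47778193 0.10792036] [ 0.00891027 -0.01134977 -0.00290758]
```

View pics/s1.png

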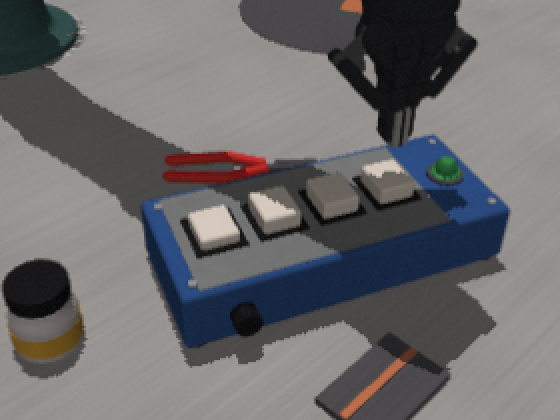

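The tip stands over key 1 (crop pixel ~(395,140)) with nothing near it. Next I'll descend in small steps, averaging the force readings and tracking the key's depth.

```bash
cat > m.py <<'E'
from h import *
F=[];P=[]
for i in range(6):
    f=ctrl.grab_frame("scene");s=ctrl.state();F.append(s["wrist_force"]);P.append(s["eef_pos"])
print("t",s["time"],"pos",np.round(np.mean(P,0),4),"F",np.round(np.mean(F,0),2),"sd",np.round(np.std(F,0),2))
o=[]
for d in ctrl.silhouettes("key_a","scene"):
    Q=world(f,d["mask"]); Q=Q[Q[:,2]>.066]
    if len(Q)>20: o.append((round(Q[:,1].mean(),3),round(np.percentile(Q[:,2],70),4),len(Q)))
print(sorted(o)[::-1])
E
python3 -m jog '[[0,0,12,0,0,0,0],[0,0,10,0,0,0,0],[0,0,5,0,0,0,0],[0,0,0,0,0,0,0],[0,0,0,0,0,0,0]]';python3 m.py
```

```text
time: 3.9
eef_pos: [0.6267, 0.0635, 0.0929]
tool_rot: [-0.0, 0.186, 0.982, -0.0]
wrist_force: [-0.4, -0.5, -1.0]
width: 0.0003
t 4.2 pos [0.627  0.0636 0.0936] F [-0.17 -0.17  0.08] sd [0.39 0.48 0.29]
[(np.float64(0.054), np.float64(0.0767), 304), (np.float64(0.007), np.float64(0.0769), 363), (np.float64(-0.043), np.float64(0.0769), 396), (np.float64(-0.091), np.float64(0.0717), 365)]
```

```bash
python3 -m jog '[[0,0,3,0,0,0,0],[0,0,0,0,0,0,0],[0,0,0,0,0,0,0]]';python3 m.py; python3 -m jog '[[0,0,2,0,0,0,0],[0,0,0,0,0,0,0],[0,0,0,0,0,0,0]]';python3 m.py
```

```text
time: 4.55
eef_pos: [0.6267, 0.0637, 0.0901]
tool_rot: [-0.0, 0.186, 0.982, -0.0]
wrist_force: [0.5, 0.1, 0.2]
width: -0.0001
t 4.85 pos [0.6268 0.0637 0.0903] F [ 0.02 -0.09  0.04] sd [0.59 0.93 0.3 ]
[(np.float64(0.054), np.float64(0.0765), 281), (np.float64(0.007), np.float64(0.0768), 377), (np.float64(-0.042), np.float64(0.0769), 417), (np.float64(-0.092), np.float64(0.0717), 343)]
time: 5.2
eef_pos: [0.627, 0.0637, 0.0884]
tool_rot: [0.0, 0.186, 0.982, 0.0]
wrist_force: [0.2, 0.7, 1.2]
width: 0.0
t 5.5 pos [0.627  0.0637 0.0884] F [0.43 0.01 1.25] sd [0.33 0.32 0.36]
[(np.float64(0.053), np.float64(0.0758), 263), (np.float64(0.007), np.float64(0.0769), 376), (np.float64(-0.042), np.float64(0.0769), 405), (np.float64(-0.092), np.float64(0.0717), 332)]
```

Key 1 gave 1.25 N with less than 1 mm of travel. On to key 2.

```bash
python3 -m jog '[[0,0,-12,0,0,0,0],[0,-17,0,0,0,0,0],[0,-27,0,0,0,0,0],[0,-10,0,0,0,0,0],[0,0,0,0,0,0,0]]';python3 -m jog '[[0,0,0,0,0,0,0],[0,0,5,0,0,0,0],[0,0,4,0,0,0,0],[0,0,0,0,0,0,0],[0,0,0,0,0,0,0]]';python3 m.py; python3 -m jog '[[0,0,2,0,0,0,0],[0,0,1,0,0,0,0],[0,0,0,0,0,0,0]]';python3 m.py
```

```text
time: 6.05
eef_pos: [0.6063, 0.0105, 0.1006]
tool_rot: [-0.0, 0.188, 0.982, -0.0]
wrist_force: [0.3, 0.5, -1.1]
width: -0.0
time: 6.55
eef_pos: [0.6069, 0.0139, 0.0908]
tool_rot: [-0.0, 0.186, 0.983, -0.0]
wrist_force: [-0.8, 0.5, 0.1]
width: -0.0002
t 6.85 pos [0.6071 0.0135 0.0913] F [0.08 0.04 0.18] sd [0.15 0.33 0.44]
[(np.float64(0.057), np.float64(0.0767), 345), (np.float64(0.003), np.float64(0.0766), 299), (np.float64(-0.042), np.float64(0.0769), 409), (np.float64(-0.091), np.float64(0.0716), 361)]
time: 7.2
eef_pos: [0.6072, 0.0134, 0.0883]
tool_rot: [0.0, 0.186, 0.982, 0.0]
wrist_force: [0.4, 0.4, 1.8]
width: 0.0
t 7.5 pos [0.6072 0.0134 0.0884] F [ 0.04 -0.38  0.82] sd [0.29 0.36 0.41]
[(np.float64(0.057), np.float64(0.0768), 360), (np.float64(0.004), np.float64(0.0759), 286), (np.float64(-0.042), np.float64(0.0769), 410), (np.float64(-0.092), np.float64(0.0716), 361)]
```

```bash
python3 -m jog '[[0,0,1,0,0,0,0],[0,0,0,0,0,0,0],[0,0,0,0,0,0,0]]';python3 m.py; python3 -m jog '[[0,0,-13,0,0,0,0],[0,-17,0,0,0,0,0],[0,-27,0,0,0,0,0],[0,-10,0,0,0,0,0],[0,0,0,0,0,0,0]]';python3 -m jog '[[0,0,0,0,0,0,0],[0,0,5,0,0,0,0],[0,0,5,0,0,0,0],[0,0,0,0,0,0,0],[0,0,0,0,0,0,0]]';python3 -m jog '[[0,0,2,0,0,0,0],[0,0,1,0,0,0,0],[0,0,0,0,0,0,0],[0,0,0,0,0,0,0]]';python3 m.py
```

```text
time: 7.85
eef_pos: [0.6071, 0.0134, 0.0873]
tool_rot: [0.0, 0.186, 0.982, 0.0]
wrist_force: [0.1, -0.5, 0.8]
width: -0.0002
t 8.15 pos [0.6071 0.0134 0.0874] F [ 1.03 -0.23  1.41] sd [0.15 0.29 0.47]
[(np.float64(0.057), np.float64(0.0767), 353), (np.float64(0.003), np.float64(0.0749), 270), (np.float64(-0.043), np.float64(0.0769), 404), (np.float64(-0.091), np.float64(0.0716), 365)]
time: 8.7
eef_pos: [0.5863, -0.0396, 0.1005]
tool_rot: [-0.0, 0.188, 0.982, -0.0]
wrist_force: [-0.1, 0.6, 0.5]
width: -0.0002
time: 9.2
eef_pos: [0.5871, -0.0364, 0.0899]
tool_rot: [-0.0, 0.186, 0.983, -0.0]
wrist_force: [0.3, 0.8, 0.4]
width: -0.0001
time: 9.6
eef_pos: [0.5874, -0.0366, 0.0875]
tool_rot: [0.0, 0.186, 0.982, 0.0]
wrist_force: [1.0, 0.7, 1.4]
width: -0.0005
t 9.9 pos [ 0.5874 -0.0367  0.0875] F [0.11 0.97 1.27] sd [0.36 0.23 0.42]
[(np.float64(0.057), np.float64(0.0768), 348), (np.float64(0.007), np.float64(0.0768), 388), (np.float64(-0.047), np.float64(0.0751), 254), (np.float64(-0.091), np.float64(0.0716), 368)]
```

```bash
python3 -m jog '[[0,0,-13,0,0,0,0],[0,-17,0,0,0,0,0],[0,-27,0,0,0,0,0],[0,-10,0,0,0,0,0],[0,0,0,0,0,0,0]]';python3 -m jog '[[0,0,0,0,0,0,0],[0,0,8,0,0,0,0],[0,0,7,0,0,0,0],[0,0,2,0,0,0,0],[0,0,0,0,0,0,0]]';python3 m.py;python3 -m jog '[[0,0,1,0,0,0,0],[0,0,0,0,0,0,0],[0,0,0,0,0,0,0]]';python3 m.py
```

```text
time: 10.45
eef_pos: [0.5665, -0.09, 0.1006]
tool_rot: [-0.0, 0.189, 0.982, -0.0]
wrist_force: [1.2, 0.5, -0.0]
width: 0.0001
time: 10.95
eef_pos: [0.5675, -0.086, 0.0828]
tool_rot: [-0.0, 0.186, 0.983, 0.0]
wrist_force: [-0.3, 2.2, 3.5]
width: -0.0
t 11.25 pos [ 0.5675 -0.0868  0.0833] F [0.25 0.9  1.41] sd [0.51 0.33 0.81]
[(np.float64(0.057), np.float64(0.0767), 363), (np.float64(-0.044), np.float64(0.0768), 383), (np.float64(-0.096), np.float64(0.0711), 210)]
time: 11.6
eef_pos: [0.5675, -0.0872, 0.0825]
tool_rot: [0.0, 0.186, 0.982, -0.0]
wrist_force: [-0.6, 0.7, 2.9]
width: -0.0001
t 11.9 pos [ 0.5675 -0.0872  0.0824] F [-0.11  0.38  2.94] sd [0.39 0.39 0.73]
[(np.float64(0.057), np.float64(0.0767), 365), (np.float64(0.007), np.float64(0.0769), 380), (np.float64(-0.097), np.float64(0.0701), 187)]
```

Key 4 gave 2.9 N. I'll lift off and check that it is still latched.

```bash
python3 -m jog '[[0,0,-12,0,0,0,0],[0,0,-5,0,0,0,0],[0,0,0,0,0,0,0],[0,0,0,0,0,0,0],[0,0,0,0,0,0,0]]';python3 m.py
```

```text
time: 12.45
eef_pos: [0.5672, -0.087, 0.0991]
tool_rot: [-0.0, 0.186, 0.982, 0.0]
wrist_force: [0.2, 0.6, -1.1]
width: -0.0001
t 12.75 pos [ 0.5673 -0.0871  0.0991] F [ 0.53 -0.23  0.05] sd [0.51 0.11 0.33]
[(np.float64(0.057), np.float64(0.0767), 367), (np.float64(0.007), np.float64(0.0769), 389), (np.float64(-0.042), np.float64(0.0769), 404)]
```

```bash
python3 m.py
```

```text
t 13.1 pos [ 0.5674 -0.0871  0.0993] F [-0.26  0.15  0.27] sd [0.36 0.7  0.38]
[(np.float64(0.057), np.float64(0.0768), 362), (np.float64(0.007), np.float64(0.0767), 379), (np.float64(-0.093), np.float64(0.0716), 329)]
```

It is still latched (0.0716 m). Now the full press.

```bash
python3 -m jog '[[0,0,10,0,0,0,0],[0,0,6,0,0,0,0],[0,0,4,0,0,0,0],[0,0,3,0,0,0,0],[0,0,1,0,0,0,0]]';python3 -m jog '[[0,0,0,0,0,0,0],[0,0,0,0,0,0,0]]';python3 m.py
```

```text
time: 13.65
eef_pos: [0.5676, -0.0871, 0.0768]
tool_rot: [-0.0, 0.186, 0.982, 0.0]
wrist_force: [-7.2, 1.9, 24.8]
width: -0.0001
time: 13.85
eef_pos: [0.5676, -0.0871, 0.0769]
tool_rot: [-0.0, 0.186, 0.982, 0.0]
wrist_force: [-5.5, 1.9, 17.6]
width: -0.0003
t 14.15 pos [ 0.5676 -0.087   0.0769] F [-5.16  1.27 17.83] sd [0.53 0.5  0.66]
[(np.float64(0.057), np.float64(0.0767), 364), (np.float64(0.007), np.float64(0.0769), 385), (np.float64(-0.042), np.float64(0.0769), 406)]
```

The key is at its stop (17.8 N). Releasing and backing well off.

```bash
python3 -m jog '[[0,0,-10,0,0,0,0],[0,0,-20,0,0,0,0],[0,0,-40,0,0,0,0],[0,0,-40,0,0,0,0],[0,0,-30,0,0,0,0]]';python3 -m jog '[[40,0,0,0,0,0,0],[30,0,0,0,0,0,0],[0,0,0,0,0,0,0],[0,0,0,0,0,0,0],[0,0,0,0,0,0,0]]';python3 m.py
python3 - <<'E'
from h import *
f=ctrl.grab_frame("scene");cv2.imwrite("pics/s2.png",f["pixels"][120:330,140:420,::-1].repeat(2,0).repeat(2,1))
for t in("key_a","pliers","tin","coupon"):
    for d in ctrl.silhouettes(t,"scene"):
        P=world(f,d["mask"]); print(t,round(d["confidence"],2),np.round(d["position"]),np.round(np.median(P,0),4))
E
```

```text
time: 14.7
eef_pos: [0.5679, -0.0873, 0.2174]
tool_rot: [0.001, 0.186, 0.982, 0.0]
wrist_force: [0.4, -0.2, -0.3]
width: -0.0003
time: 15.2
eef_pos: [0.5032, -0.0618, 0.2153]
tool_rot: [0.0, 0.186, 0.982, -0.0]
wrist_force: [0.6, -0.1, 0.4]
width: 0.0
t 15.5 pos [ 0.5029 -0.0618  0.2151] F [0.19 0.01 0.02] sd [0.28 0.23 0.57]
[(np.float64(0.057), np.float64(0.0768), 366), (np.float64(0.007), np.float64(0.0767), 382), (np.float64(-0.042), np.float64(0.0768), 408), (np.float64(-0.092), np.float64(0.0767), 410)]
key_a 0.94 [331. 211.] [0.6348 0.0552 0.0758]
key_a 0.8 [244. 234.] [ 0.5748 -0.0928  0.0761]
key_a 0.72 [276. 224.] [ 0.594  -0.0432  0.0758]
key_a 0.6 [311. 217.] [0.6138 0.0056 0.0758]
pliers 0.58 [248. 200.] [0.4446 0.0233 0.0085]
tin 0.66 [161. 277.] [ 0.5377 -0.2317  0.0453]
coupon 0.97 [332. 317.] [ 0.7425 -0.0734  0.0055]
coupon 0.41 [330. 212.] [0.6325 0.0553 0.0757]
```

View pics/s2.png

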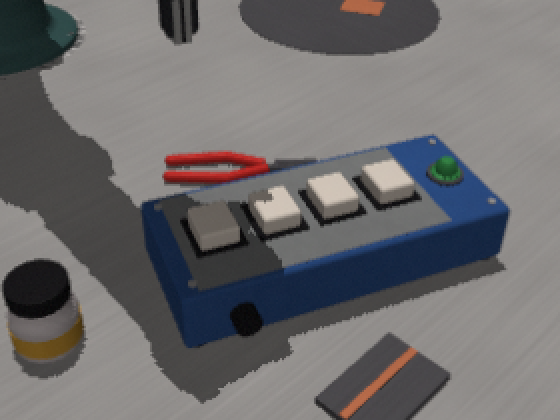

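The crop shows all four keys up, with key 4 (213,225) now level with the others, and the pliers, jar and plate in place. The gripper is clear of everything.

```bash
python3 -c "
from station import ctrl
print(ctrl.hand_in())"
```

```text
the job is handed in; nothing more can be done
None
```

I tapped all four keys in order from the green lamp, then pressed the latched one, key 4 at the jar end, down to its stop, and it sprang up. The job is handed in at about 15.6 s on the robot's clock; it reports no verdict.

- **Taps:** the fingertip met about 1.3, 1.4, 1.3 and 2.9 N on keys 1 to 4. Keys 1 to 3 went down at most about 2 mm. After the taps I lifted off and key 4 still measured latched, about 5 mm low.
- **Press:** the final press reached the stop, at about 18 N held and 25 N at peak.
- **Last checks:** all four key tops measured 76.7–76.8 mm in the scene camera, level with one another. That camera reads about 1 mm low. The jar and plate had not moved within measurement. The pliers' reading shifted about 4 mm, which I put down to network jitter because they look unmoved in the picture and the arm never went near them. The arm stood clear of everything.
- **Disagreements:** the key detector missed key 4 or another key in a few pictures, so I repeated the one look that mattered. The network also reported one false "coupon" on a key, at low confidence (0.41).

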